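# Carry the die plate to the mat on the lifter

## Task

Take the flat lifter by its red grip, slide its blade under the rectangular steel die plate from the robot's side, between the two bars the plate rests on, and lift the plate clear. Set the loaded lifter down gently, lengthwise in the middle of the blue mat, and let go, leaving the die plate lying on the blade. The gripper must not touch the lapped die plate itself, and the round brass disc stays where it is.

Things in the scene. Friction and masses are not known exactly. Their poses are not given: they have to be found in the camera images.
- lifter: Aluminium strip 170 x 40 x 4 mm lying on black granite (top z = 60). Origin: centre of underside; x to the rounded tip (+85), heel -85; z up. Upright red grip block 36 long (x) x 22 wide (y), z 4 to 60, centred at x = -45: pinch its 22 mm at z about 40. Bare blade x -27 to 85. 0.16 kg. Tip starts within 35 deg of world +x. Other tools stand on the granite past world x 0.80 m, to 90 high.
- die_plate: Steel plate, 60 (x) x 90 (y) x 5 mm, 22 mm centre hole, 0.16-0.25 kg. Origin: centre of underside, 24 over the granite. It lies on two fixed grey bars 24 high, 70 long, 10 wide, along its x (within 4 deg), centred within 3; free channel between them 66 wide, 24 high. x points away from the robot, within 18 deg of world +x. Carry it with its centre near x = 45, y = 0 of the lifter.
- mat: Blue mat fixed on the granite, 240 (x) x 150 (y) x 6 mm. Origin: centre of its underside; its top is at world z = 66 mm. Its x axis, the long way, points away from the robot, within 15 degrees of world +x. The lifter goes on it lengthwise, centred.
- brass_disc: Round brass disc, 90 mm in diameter, 5 thick, on a like pair of fixed bars 24 mm high on the granite. Origin: centre of its underside, z up. A bystander, not to be moved.
There are look-alikes about, which are no part of the job. There is more than one size of the lifter; the job needs the largest.

How it is judged:
On the way, in this order (a step that is already met when the one before it is completed fails the run):
1. the die plate is lifted on the lifter's blade, at least 20 mm clear of its bars (x of die_plate in the frame of lifter between 0.01 and 0.08 m and y of die_plate in the frame of lifter between -0.02 and 0.02 m and z of die_plate in the frame of lifter between 0.001 and 0.012 m and height (world z) of die_plate above 0.104 m and angle between die_plate's own z axis and vertical below 0.3 rad), for 0.2 s.
2. the lifter, still held by the gripper and carrying the plate, is lowered to the mat, its middle at most 12 mm above the mat (x of die_plate in the frame of lifter between 0.01 and 0.08 m and y of die_plate in the frame of lifter between -0.02 and 0.02 m and z of die_plate in the frame of lifter between 0.001 and 0.012 m and x of lifter in the frame of mat between -0.035 and 0.035 m and y of lifter in the frame of mat between -0.04 and 0.04 m and angle between the x axis of lifter and the x axis of mat, either way round below 0.26 rad and z of lifter in the frame of mat below 0.018 m and contact force between the fingers and lifter above 1 N), for 0.1 s.
At the end, for the whole second after the job is handed in: Lifter released, flat and at rest on the mat, centred within 35 mm along and 40 mm across, length within 15 degrees of the mat's; die plate flat on the blade, its centre 10 to 80 mm ahead of the lifter's centre and within 20 mm of its centre line; brass disc moved under 15 mm (x of die_plate in the frame of lifter between 0.01 and 0.08 m and y of die_plate in the frame of lifter between -0.02 and 0.02 m and z of die_plate in the frame of lifter between 0.001 and 0.012 m and x of lifter in the frame of mat between -0.035 and 0.035 m and y of lifter in the frame of mat between -0.04 and 0.04 m and angle between the x axis of lifter and the x axis of mat, either way round below 0.26 rad and z of lifter in the frame of mat between 0.003 and 0.011 m and angle between lifter's own z axis and vertical below 0.08 rad and angle between die_plate's own z axis and vertical below 0.12 rad and linear speed of each of lifter, die_plate below 0.02 m/s); the robot touches nothing.
It fails at once if the gripper touches the die plate (contact force between any of the fingers, the arm and die_plate above 0.3 N).
It fails at once if the brass disc is moved more than 15 mm (distance of brass_disc from where it was at the start of the episode above 0.015 m).
It also fails if it takes over 64 s, if anything falls off the work surface, if the arm or the gripper's body presses on something with over 40 N, if the wrist force passes 120 N, or if a joint passes its speed limit or range.

## Robot

A 7-joint arm with a two-finger parallel gripper is mounted at the origin on the work surface. World frame = base frame: x ahead of the robot, y to its left, z up, the work surface at z = 0. Lengths are in m, angles in rad, forces in N, time in s.
With the tool pointing down it reaches from about 0.4 to 0.85 m from the base axis. Payload 6.9 kg.
Tool frame: the origin (TCP) lies midway between the tips of the shut fingers; the grasp point (between the pads) lies behind it (ctrl.pinch_z is the z of the grasp point in the tool frame, in m); z points along the fingers, y is the direction in which the jaws open and shut (so a half turn about z gives the same grasp; the last joint's range is limited). The gripper opens to 85 mm and grips with 20 to 120 N. Pads are 22 mm wide; open, the fingers measure 114 mm over their backs; the gripper's body (76 mm by 85 mm) begins 54 mm behind the grasp point. The pads swing forward as they close: fully open they stand 13 mm farther back than shut.
Start: joints at [-1.018, 0.507, -0.238, 1.5, 0.126, 1.149, -0.155], TCP at [0.271, 0.563, 0.194] pointing down, gripper open.
Joint ranges: [-3.08, 3.08], [-0.24, 2.05], [-1.43, 1.35], [0, 2.5], [-1.52, 4.66], [0.17, 1.96], [-2.89, 2.89]. Speed limits (rad/s): [2.39, 2.39, 3.14, 3.14, 3.14, 3.14, 3.14].

## Interface

Orientations are given as a unit quaternion [w, x, y, z].
In Python, from station import ctrl, get_state, vision, ticket, models gives the robot as it stands. Calls block until the motion is done:
- ctrl.movep(position, orientation): joint-space move of the TCP to a pose.
- ctrl.movel(position, frame=None, max_speed=0.15): straight line of the TCP; frame=None keeps the orientation; max_speed is the mean speed in m/s.
- ctrl.set_joints(angles): joint-space move.
- ctrl.ungrasp() and ctrl.close_gripper(force=None): open the fingers fully, or close them until they stop; force is the grip in N (None keeps the last).
- ctrl.pause(seconds).
- ctrl.ik(position, orientation): joint angles nearest the present ones, or None.
- get_state(): the state.
- vision.grab_frame(name): name is "scene" or "top"; returns (picture, depth): 420x560x3 uint8, blue, green, red; 420x560 float32, m along the optical axis (not along the pixel's ray), 0 where there is no reading.
- vision.camera_info(name): a dict with "mtx" (3x3 intrinsics, pixels), "dist_coeffs" ([k1, k2, p1, p2, k3] as OpenCV has them; the pictures are not rectified), "R" (3x3) and "t" (3): a world point X has camera coordinates R X + t. Camera axes: x right, y down, z forward; pixel columns grow to the right and rows downward; lengths in m; the calibration is good to about 2 mm. A picture is of the moment at which its call begins. camera_info takes no time and is no camera call.
A pose or a line that the arm cannot do raises ctrl.Unreachable and nothing moves.
- ticket.close_job(): hands the job in, once; it reports no verdict.
Trained networks look in the newest picture that a camera, given by its name, has taken for a name from the list of things; names that differ only in an ending like _2 or _b are one class to them, and where a whole thing is asked for, a point or a joint stands for the part that bears it (a point fixed in the world has none). Each returns a list of dicts, best first, with "p" (0 to 1); they miss things now and then, are a little off and sometimes report something else, mostly with a low value. They report only what shows in the picture. A call takes as long as a camera call. They do not tell look-alikes from the thing itself.
- models.recognise(camera, target): "point" ([column, row] in pixels, amid what is visible of it).
- models.masks_of(camera, target): "mask" (420x560 bool, what is visible of it) and "point" ([column, row] in pixels, amid what is visible of it).
The state is a dict: "time": time; "qpos": joint angles; "qd": joint speeds; "tau": joint torques, N m; "tcp_pos": TCP position; "eef_rot": TCP orientation; "contact_force": force on the tool from outside, world axes, zero at the start; "wrist_torque": the same for the moment, N m; "width": finger opening in m.
Only numpy, scipy, OpenCV 4.12 (cv2) and the standard library are available. Lean on these libraries where they do the work, as an engineer would, in place of code of your own. Each camera call takes 0.05 s, during which the arm holds its last target.

## Working session

There is one attempt and no reset: what is moved stays moved. The work goes in short steps, each a Python script; the robot and the scene stay as the last script left them, time stands still between calls to the robot, and variables do not carry over. Pictures are saved under pics/ and viewed, and the job is handed in when it is done.

```bash
ls; mkdir -p pics
python3 - <<'E'
from station import ctrl, get_state, vision, ticket, models
import cv2,numpy as np
print(ctrl.pinch_z)
for n in("scene","top"):
    p,d=vision.grab_frame(n); cv2.imwrite(f"pics/{n}0.png",p); np.save(f"pics/{n}0.npy",d)
    for t in("lifter","die_plate","mat","brass_disc"):
        print(n,t,[(round(r["p"],2),np.round(r["point"])) for r in models.masks_of(n,t)])
    i=vision.camera_info(n);print(i)
print(get_state()["time"],get_state()["eef_rot"])
E
```

```text
pics
-0.0187
scene lifter [(0.64, array([370., 220.])), (0.6, array([437., 221.])), (0.49, array([289., 194.]))]
scene die_plate [(0.8, array([260., 273.]))]
scene mat [(0.97, array([177., 318.]))]
scene brass_disc [(0.7, array([315., 244.]))]
{'mtx': array([[383.39599209,   0.        , 290.21135057],
       [  0.        , 383.39599209, 211.0127518 ],
       [  0.        ,   0.        ,   1.        ]]), 'dist_coeffs': array([-0.03532754,  0.        ,  0.        ,  0.        ,  0.        ]), 'R': array([[ 0.58761244,  0.80877073,  0.02452601],
       [ 0.45385086, -0.30434843, -0.83749115],
       [-0.66987388,  0.50325137, -0.54590022]]), 't': array([-0.36399386, -0.08683937,  1.48398722])}
top lifter [(0.9, array([212., 156.])), (0.71, array([146., 140.])), (0.61, array([221., 263.])), (0.24, array([346., 137.]))]
top die_plate [(0.95, array([345., 139.]))]
top mat [(0.89, array([408., 148.]))]
top brass_disc [(0.83, array([280., 143.]))]
{'mtx': array([[484.11801906,   0.        , 279.11595463],
       [  0.        , 484.11801906, 206.41524144],
       [  0.        ,   0.        ,   1.        ]]), 'dist_coeffs': array([0.00349984, 0.        , 0.        , 0.        , 0.        ]), 'R': array([[ 1.92631043e-04, -9.99851213e-01,  1.72486139e-02],
       [-9.95063812e-01, -1.90335158e-03, -9.92188831e-02],
       [ 9.92369508e-02, -1.71443589e-02, -9.94916126e-01]]), 't': array([0.09813445, 0.42828382, 1.60251302])}
0.5 [-2.66041258e-05  2.22055490e-01  9.75034029e-01 -3.82946646e-05]
```

View pics/top0.png

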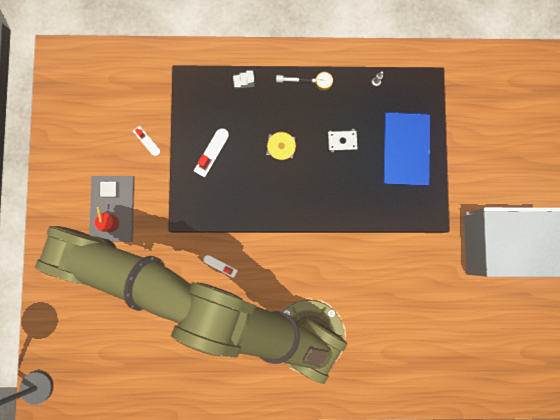

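View pics/scene0.png

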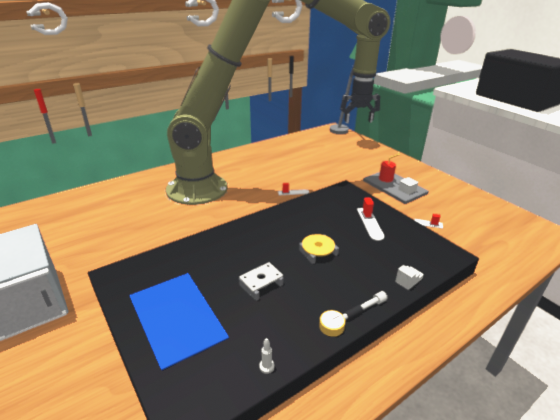

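The top view shows three lifter-like strips. The one at (212,156) is white, with a red grip, and lies on the granite. The ones at (146,140) and (221,263) are smaller and lie on the wood. The first fits: it is the largest, on granite, with its tip roughly toward +x. I'll measure its length, check it in a crop and work out the poses.

```bash
cat > h.py <<'E'
import cv2,numpy as np
from station import ctrl, get_state, vision, ticket, models
def ray(n,pts,z):
    i=vision.camera_info(n); K,D,R,t=i["mtx"],i["dist_coeffs"],np.array(i["R"]),np.array(i["t"])
    u=cv2.undistortPoints(np.array(pts,float).reshape(-1,1,2),K,D).reshape(-1,2)
    d=np.c_[u,np.ones(len(u))]@R; o=-R.T@t
    s=(z-o[2])/d[:,2]; return (o+d*s[:,None])[:,:2]
def proj(n,X):
    i=vision.camera_info(n)
    return cv2.projectPoints(np.array(X,float).reshape(-1,1,3),cv2.Rodrigues(np.array(i["R"]))[0],np.array(i["t"]),i["mtx"],i["dist_coeffs"])[0].reshape(-1,2)
def rect(n,m,z):
    m=m.astype(np.uint8); c=max(cv2.findContours(cv2.resize(m,None,fx=4,fy=4,interpolation=cv2.INTER_LINEAR),0,1)[0],key=cv2.contourArea).reshape(-1,2)
    w=ray(n,(c+.5)/4-.5,z)*1000
    r=cv2.minAreaRect(w.astype(np.float32)); return r
def rz(y):
    return np.array([[np.cos(y),-np.sin(y)],[np.sin(y),np.cos(y)]])
E
python3 - <<'E'
from h import *
Z={"lifter":.064,"die_plate":.089,"mat":.066,"brass_disc":.089}
for n in("scene","top"):
    p,d=vision.grab_frame(n)
    for t in Z:
        for k,r in enumerate(models.masks_of(n,t)):
            np.save(f"pics/m_{n}_{t}{k}.npy",r["mask"])
            print(n,t,np.round(r["point"]),r["mask"].sum(),[np.round(a,1) for a in rect(n,r["mask"],Z[t])])
    a=(20,30,120,90) 
p=cv2.imread("pics/top0.png");s=cv2.imread("pics/scene0.png")
A=cv2.resize(p[110:190,130:250],None,fx=5,fy=5,interpolation=cv2.INTER_CUBIC)
B=cv2.resize(p[110:190,320:370],None,fx=4,fy=5,interpolation=cv2.INTER_CUBIC)
cv2.imwrite("pics/cropA.png",np.hstack([A,B]))
cv2.imwrite("pics/cropS.png",cv2.resize(s[190:310,230:390],None,fx=5,fy=5,interpolation=cv2.INTER_CUBIC))
E
```

```text
scene lifter [373. 221.] 514 [array([580.5, 337.9]), array([ 61.4, 233.8]), np.float64(53.4)]
scene lifter [316. 244.] 533 [array([599.3, 114. ]), array([92.3, 97.5]), np.float64(52.5)]
scene lifter [172. 319.] 5449 [array([ 616.5, -323.2]), array([153.2, 248.1]), np.float64(87.9)]
scene lifter [290. 193.] 187 [array([304.4, 225.8]), array([108.2,  84.3]), np.float64(17.0)]
scene lifter [433. 221.] 159 [array([718.3, 502.2]), array([60.9, 90.2]), np.float64(1.4)]
scene die_plate [258. 272.] 619 [array([ 638.9, -106.7]), array([67. , 94.2]), np.float64(2.6)]
scene mat [175. 316.] 5430 [array([ 617.9, -323.9]), array([152.3, 245. ]), np.float64(87.3)]
scene brass_disc [314. 242.] 489 [array([620.7,  92.4]), array([86.8, 88.8]), np.float64(55.6)]
scene brass_disc [265. 273.] 612 [array([ 639.5, -105.6]), array([67.8, 93. ]), np.float64(2.1)]
top lifter [213. 152.] 657 [array([605.4, 320. ]), array([ 47.8, 174.9]), np.float64(60.3)]
top lifter [222. 264.] 307 [array([232.9, 288.4]), array([115.1,  32.2]), np.float64(61.7)]
top lifter [147. 137.] 279 [array([639.5, 534. ]), array([117.4,  30.9]), np.float64(42.0)]
top die_plate [346. 143.] 447 [array([ 639.5, -107.1]), array([62.3, 91.3]), np.float64(0.2)]
top mat [409. 148.] 3091 [array([ 618., -324.]), array([150.5, 241.6]), np.float64(87.4)]
top brass_disc [281. 144.] 599 [array([618.9,  92. ]), array([88.5, 90.3]), np.float64(0.2)]
top brass_disc [408. 148.] 3219 [array([ 612.5, -316.2]), array([149.5, 238.9]), np.float64(88.2)]
```

View pics/cropA.png

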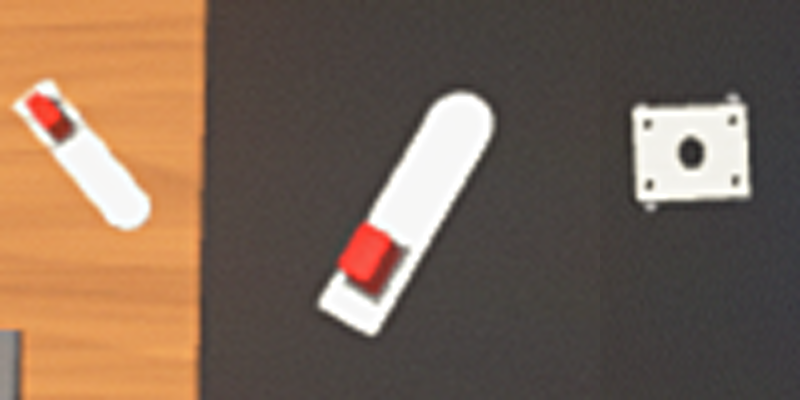

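View pics/cropS.png

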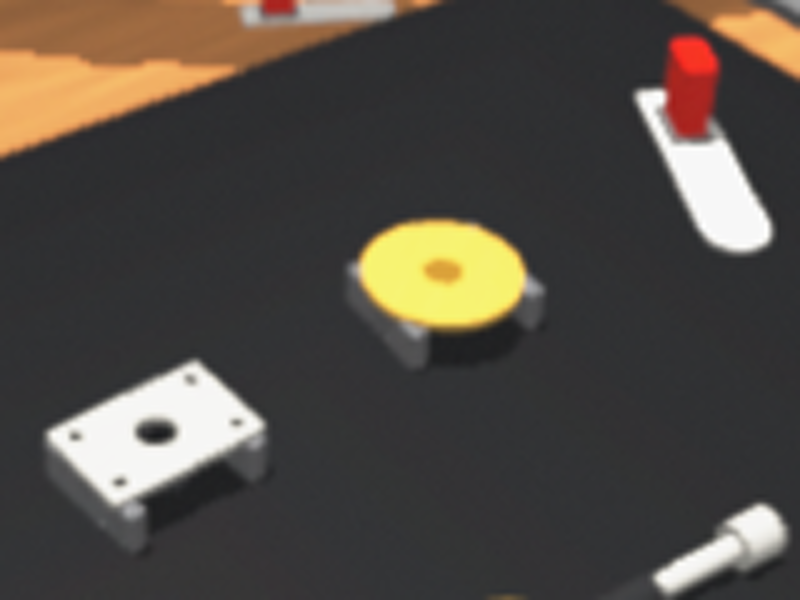

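The crops confirm it. The lifter on the granite at (212,156) measures about 175 mm against about 115 mm for the other two. The plate at (345,139) is rectangular with a hole on two bars, and the yellow disc at (280,143) is the bystander. Next I'll refine the poses by model fitting.

```bash
cat > fit.py <<'E'
from h import *
from scipy.optimize import minimize
th=np.linspace(-np.pi/2,np.pi/2,15)
LIFT=np.r_[np.c_[.065+.02*np.cos(th),.02*np.sin(th)],[[-.085,.02],[-.085,-.02]]]
PL=np.array([[.03,.045],[-.03,.045],[-.03,-.045],[.03,-.045]])
MAT=np.array([[.12,.075],[-.12,.075],[-.12,-.075],[.12,-.075]])
def render(n,poly,pose,z,box,ss=8):
    w=poly@rz(pose[2]).T+pose[:2]
    px=proj(n,np.c_[w,np.full(len(w),z)])
    x0,y0,x1,y1=box; im=np.zeros(((y1-y0)*ss,(x1-x0)*ss),np.uint8)
    q=((px-[x0,y0]+.5)*ss-.5)
    cv2.fillPoly(im,[np.round(q*16).astype(np.int32)],255,shift=4)
    return cv2.resize(im,(x1-x0,y1-y0),interpolation=cv2.INTER_AREA)/255.
def fit(views,poly,p0,z,chan,ign=None):
    """views: {name:(img)}"""
    dat=[]
    for n,im in views.items():
        c=proj(n,[[p0[0],p0[1],z]])[0]; r=int(45 if len(poly)!=4 or poly[0,0]<.1 else 75)
        b=(max(0,int(c[0])-r),max(0,int(c[1])-r),min(560,int(c[0])+r),min(420,int(c[1])+r))
        g=chan(im.astype(float))[b[1]:b[3],b[0]:b[2]]
        m0=render(n,poly,p0,z,b)
        near=cv2.dilate((m0>0).astype(np.uint8),np.ones((9,9)))>0
        w=near.astype(float)
        if ign is not None: w*=~cv2.dilate(ign(im)[b[1]:b[3],b[0]:b[2]].astype(np.uint8),np.ones((3,3))).astype(bool)
        dat.append((n,b,g,w))
    def f(v):
        p=np.array([v[0]/1000,v[1]/1000,v[2]/100]);e=0
        for n,b,g,w in dat:
            m=cv2.GaussianBlur(render(n,poly,p,z,b),(0,0),.6); M=w>0
            A=np.c_[m[M],np.ones(M.sum())]; s,res,_,_=np.linalg.lstsq(A,g[M],rcond=None)
            e+=((A@s-g[M])**2).sum()/((g[M]-g[M].mean())**2).sum()
        return e
    r=minimize(f,[p0[0]*1000,p0[1]*1000,p0[2]*100],method="Nelder-Mead",options=dict(initial_simplex=np.array([p0[0]*1000,p0[1]*1000,p0[2]*100])+np.array([[0,0,0],[5,0,0],[0,5,0],[0,0,6]]),xatol=.02,fatol=1e-6))
    return np.array([r.x[0]/1000,r.x[1]/1000,r.x[2]/100]),r.fun
gray=lambda i:np.minimum(i.mean(2),220); blue=lambda i:i[...,0]-i[...,2]; grn=lambda i:np.minimum(i[...,1],220)
red=lambda i:(i[...,2].astype(int)-i[...,1]>50)
E
python3 - <<'E'
from fit import *
V={n:cv2.imread(f"pics/{n}0.png") for n in("scene","top")}
for vs in(["top"],["scene"],["top","scene"]):
    v={n:V[n] for n in vs}
    for nm,po,p0,z,ch,ig in(("lifter",LIFT,(.604,.32,-.52),.064,gray,red),("plate",PL,(.6395,-.107,.02),.089,gray,None),("mat",MAT,(.618,-.324,-.04),.066,blue,None)):
        p,e=fit(v,po,np.array(p0),z,ch,ig); print(vs,nm,np.round(p[:2]*1000,1),round(np.degrees(p[2]),2),round(e,4))
E
```

```text
['top'] lifter [605.6 321. ] -29.11 0.0671
['top'] plate [ 639.3 -106.8] 2.64 0.1989
['top'] mat [ 618.1 -322.8] -2.32 0.0093
['scene'] lifter [606.6 318.7] -28.41 0.1043
['scene'] plate [ 638.3 -107. ] 2.05 0.2085
['scene'] mat [ 618.5 -323.8] -2.33 0.0054
['top', 'scene'] lifter [605.8 319.9] -28.73 0.19
['top', 'scene'] plate [ 639.1 -106.5] 2.84 0.4129
['top', 'scene'] mat [ 618.2 -323.4] -2.48 0.0192
```

```bash
cat > plan.py <<'E'
from fit import *
L=np.array([.6058,.320,np.radians(-28.9)]);P=np.array([.639,-.1067,np.radians(2.5)]);M=np.array([.6182,-.3235,np.radians(-2.4)])
FL=np.pi
def q(yaw): a=(yaw+FL)/2; return [0,np.cos(a),np.sin(a),0]
GZ=.040+ctrl.pinch_z
def tcp(pose,zl,gx=-.045): # lifter pose, z of its underside
    xy=rz(pose[2])@[gx,0]+pose[:2]; return [xy[0],xy[1],zl+GZ]
def at(P,dx): return np.r_[rz(P[2])@[dx,0]+P[:2],P[2]]
E
python3 - <<'E'
import plan
from plan import *
for FLv in(np.pi,0,-np.pi):
    plan.FL=FLv
    for nm,po,z in(("L",L,.06),("Lup",L,.16),("pre",at(P,-.145),.16),("pre2",at(P,-.145),.07),("in",at(P,-.045),.07),("up",at(P,-.045),.15),("mup",M,.15),("m",M,.066)):
        j=ctrl.ik(tcp(po,z),plan.q(po[2])); print(nm,None if j is None else np.round(j,2))
E
```

```text
L [-0.48  0.66 -0.18  1.54  0.13  0.95  0.37]
Lup [-0.47  0.57 -0.19  1.41  0.11  1.17  0.39]
pre [ 0.06  0.27  0.18  1.93 -0.06  0.95  1.88]
pre2 [ 0.18  0.38  0.02  2.06 -0.01  0.7   1.83]
in [ 0.21  0.51 -0.08  1.82  0.05  0.82  1.72]
up [ 0.14  0.42  0.03  1.71 -0.01  1.01  1.78]
mup [ 0.34  0.58  0.23  1.44 -0.14  1.13  2.12]
m [ 0.43  0.64  0.07  1.55 -0.05  0.95  2.05]
L [-1.12  0.94  1.15  1.55 -0.89  1.25 -1.9 ]
Lup [-1.12  0.82  1.15  1.42 -0.75  1.38 -2.02]
pre [-0.28  0.32  0.64  1.93 -0.23  0.96 -1.06]
pre2 [-0.22  0.44  0.6   2.06 -0.37  0.74 -0.92]
in [-0.2   0.57  0.56  1.82 -0.38  0.86 -0.99]
up [-0.22  0.48  0.58  1.72 -0.29  1.04 -1.07]
mup [ 0.05  0.69  0.81  1.45 -0.51  1.22 -0.69]
m [ 0.06  0.76  0.77  1.56 -0.58  1.06 -0.63]
L [-0.48  0.66 -0.18  1.54  0.13  0.95  0.37]
Lup [-0.47  0.57 -0.19  1.41  0.11  1.17  0.39]
pre [ 0.06  0.27  0.18  1.93 -0.06  0.95  1.88]
pre2 [ 0.18  0.38  0.02  2.06 -0.01  0.7   1.83]
in [ 0.21  0.51 -0.08  1.82  0.05  0.82  1.72]
up [ 0.14  0.42  0.03  1.71 -0.01  1.01  1.78]
mup [ 0.34  0.58  0.23  1.44 -0.14  1.13  2.12]
m [ 0.43  0.64  0.07  1.55 -0.05  0.95  2.05]
```

Run:
```python
from plan import *
ctrl.movep(tcp(L,.17),q(L[2])); s=get_state(); print(s["time"],s["tcp_pos"],s["width"])
ctrl.movel(tcp(L,.06),max_speed=.08); print(get_state()["contact_force"])
ctrl.close_gripper(force=100); s=get_state(); print(s["time"],s["width"],s["contact_force"],s["tcp_pos"])
ctrl.movel(tcp(L,.15),max_speed=.1); ctrl.pause(.2); s=get_state(); print(s["time"],s["width"],s["contact_force"],s["wrist_torque"])
for n in("scene","top"):
    p,d=vision.grab_frame(n); cv2.imwrite(f"pics/{n}1.png",p)
s=cv2.imread("pics/scene1.png"); cv2.imwrite("pics/crop1.png",np.hstack([cv2.resize(s[120:260,320:460],(560,560)),]))
```

```text
2.3833 [0.56492556 0.34386834 0.19138405] 0.0857322736196261
[-0.29380919  0.10692793 -0.24581992]
4.6333 0.014189199802065646 [-0.89783989 -1.24712349  5.9485275 ] [0.56643391 0.34169728 0.08187042]
5.8833 0.013800084134604675 [-0.95096207  0.3518861  -1.46541423] [0.07646111 0.05176325 0.01606221]
```

View pics/crop1.png

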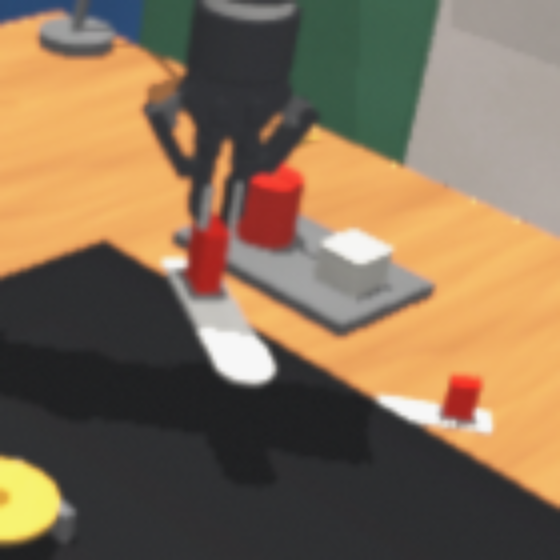

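The lifter is in the gripper and about 90 mm up, shown in the crop with its blade roughly level. The reported width of 13.8 mm is less than the 22 mm grip, so I'll measure the in-hand pose.

```bash
cat > inhand.py <<'E'
from plan import *
from scipy.optimize import least_squares
# 6dof fit of lifter: polygon at top z=4 (blade), from images with render of 3D
def render3(n,poly,T,box,ss=6):
    X=np.c_[poly,np.full(len(poly),.004)]@T[:3,:3].T+T[:3,3]
    px=proj(n,X);x0,y0,x1,y1=box;im=np.zeros(((y1-y0)*ss,(x1-x0)*ss),np.uint8)
    cv2.fillPoly(im,[np.round(((px-[x0,y0]+.5)*ss-.5)*16).astype(np.int32)],255,shift=4)
    return cv2.resize(im,(x1-x0,y1-y0),interpolation=cv2.INTER_AREA)/255.
def Tm(v): # v mm,deg : x y z yaw pitch(roll)
    from scipy.spatial.transform import Rotation as R
    T=np.eye(4);T[:3,:3]=R.from_euler("ZYX",[v[3],v[4],v[5]],degrees=True).as_matrix();T[:3,3]=np.array(v[:3])/1000;return T
E
python3 - <<'E'
from inhand import *
s=get_state();t=np.array(s["tcp_pos"]);print(t,np.degrees(2*np.arctan2(s["eef_rot"][2],s["eef_rot"][1])))
V={n:cv2.imread(f"pics/{n}1.png") for n in("scene","top")}
D={}
for n in V:
    i=vision.camera_info(n)
    for tt in("lifter",):
        _=vision.grab_frame(n)
        d=_[1]
        for r in models.masks_of(n,tt)[:4]:
            m=r["mask"]&(d>0); 
            v,u=np.nonzero(m); z=d[v,u]
            un=cv2.undistortPoints(np.c_[u,v].astype(float).reshape(-1,1,2),i["mtx"],i["dist_coeffs"]).reshape(-1,2)
            X=(np.c_[un*z[:,None],z]-i["t"])@i["R"]
            c=(X-np.array(t)); loc=c[:,:2]@rz(np.radians(-28.9))
            print(n,r["point"],m.sum(),np.median(X,0).round(3))
            if np.linalg.norm(np.median(X,0)-t)<.15:
                img=_[0][v,u].astype(float); wh=(img.min(1)>100)&(abs(X[:,2]-.154)<.03)
                A=np.c_[loc[wh],np.ones(wh.sum())]; co=np.linalg.lstsq(A,X[wh,2],rcond=None)[0]
                print("  plane slope x,y,z0@tcp",co, wh.sum(), loc[wh].min(0),loc[wh].max(0), "resid",np.std(A@co-X[wh,2]))
                cols=img[wh]
E
```

```text
[0.56627114 0.34164907 0.1708905 ] 151.10092136419968
scene [375.5, 198.8] 487 [0.591 0.327 0.151]
  plane slope x,y,z0@tcp [-0.02571613  0.00980625  0.15213505] 321 [-0.04440483 -0.01990134] [0.12826821 0.02325061] resid 0.0017406190579937859
scene [287.6, 193.0] 206 [0.225 0.278 0.002]
scene [433.0, 221.2] 182 [0.674 0.564 0.006]
scene [262.0, 271.7] 687 [ 0.639 -0.108  0.089]
top [144.5, 138.7] 313 [0.654 0.552 0.004]
top [218.8, 264.9] 307 [0.233 0.299 0.004]
top [218.2, 131.1] 159 [0.656 0.292 0.151]
  plane slope x,y,z0@tcp [-0.02583931 -0.02149272  0.15392806] 158 [ 0.07914242 -0.019187  ] [0.12634944 0.02012032] resid 0.003100953150587425
```

```bash
python3 -c "
import cv2,numpy as np
s=cv2.imread('pics/top1.png'); cv2.imwrite('pics/crop1t.png',cv2.resize(s[90:230,150:290],(560,560)))"
```

```text
(no output)
```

View pics/crop1t.png

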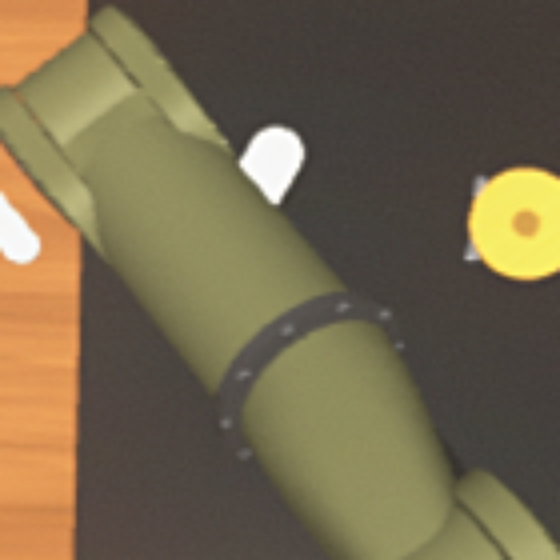

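The grasp is good. The blade is centred with a tip-down pitch of about 1.5°, and the tip is 128 mm ahead of the TCP against an expected 130 mm. I'll compensate the pitch and go to the pre-insert pose, then check.

```bash
cat >> plan.py <<'E'
from scipy.spatial.transform import Rotation as Rot
def qp(yaw,up): # tip-up degrees
    a=Rot.from_quat(np.r_[q(yaw)[1:],0.0])
    ax=np.array([-np.sin(yaw),np.cos(yaw),0])
    r=(Rot.from_rotvec(-np.radians(up)*ax)*a).as_quat(); return [r[3],r[0],r[1],r[2]]
UP=1.5
def lp(n): # points on lifter blade in image n near tcp, from depth: fit of plane in lifter-yaw frame
    p,d=vision.grab_frame(n); s=get_state(); t=np.array(s["tcp_pos"])
    i=vision.camera_info(n); v,u=np.nonzero((d>0)&(p.min(2)>110)); z=d[v,u]
    un=cv2.undistortPoints(np.c_[u,v].astype(float).reshape(-1,1,2),i["mtx"],i["dist_coeffs"]).reshape(-1,2)
    X=(np.c_[un*z[:,None],z]-i["t"])@i["R"]
    return p,X,t
E
python3 - <<'E'
from plan import *
ctrl.movel(tcp(L,.20),max_speed=.15)
pre=at(P,-.150)
ctrl.movep(tcp(pre,.17),qp(pre[2],UP)); s=get_state(); print(s["time"],s["tcp_pos"],tcp(pre,.17))
ctrl.movel(tcp(pre,.0735),max_speed=.1); ctrl.pause(.2); s=get_state(); print(s["time"],s["tcp_pos"],tcp(pre,.0735),s["width"],s["contact_force"])
for n in("scene","top"):
    p,X,t=lp(n); cv2.imwrite(f"pics/{n}2.png",p)
    loc=(X[:,:2]-t[:2])@rz(P[2]); k=(abs(loc[:,1])<.03)&(loc[:,0]>-.045)&(loc[:,0]<.14)&(X[:,2]>.066)&(X[:,2]<.084)
    A=np.c_[loc[k],np.ones(k.sum())]; co=np.linalg.lstsq(A,X[k,2],rcond=None)[0]
    print(n,k.sum(),co,loc[k].min(0),loc[k].max(0))
    if n=="scene": cv2.imwrite("pics/crop2.png",cv2.resize(p[160:330,180:350],(600,600)))
    else: cv2.imwrite("pics/crop2t.png",cv2.resize(p[90:230,290:430],(600,600)))
E
```

```text
8.4 [ 0.4448379  -0.11449205  0.19128479] [np.float64(0.44418559679153774), np.float64(-0.11520578053624053), 0.19130000000000003]
9.7167 [ 0.44450229 -0.11530821  0.09527324] [np.float64(0.44418559679153774), np.float64(-0.11520578053624053), 0.0948] 0.01436505525236597 [-0.27871086 -0.46706151 -1.99431827]
scene 466 [0.00376044 0.00596568 0.07843437] [-0.04303553 -0.02022268] [0.12904442 0.02169768]
top 371 [ 0.00360483 -0.02340182  0.07748438] [-0.04066051 -0.02228071] [0.12836981 0.01994036]
```

View pics/crop2.png

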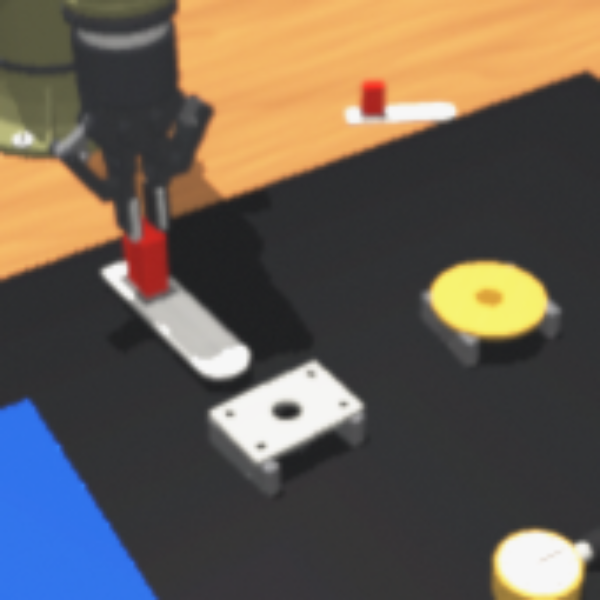

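View pics/crop2t.png

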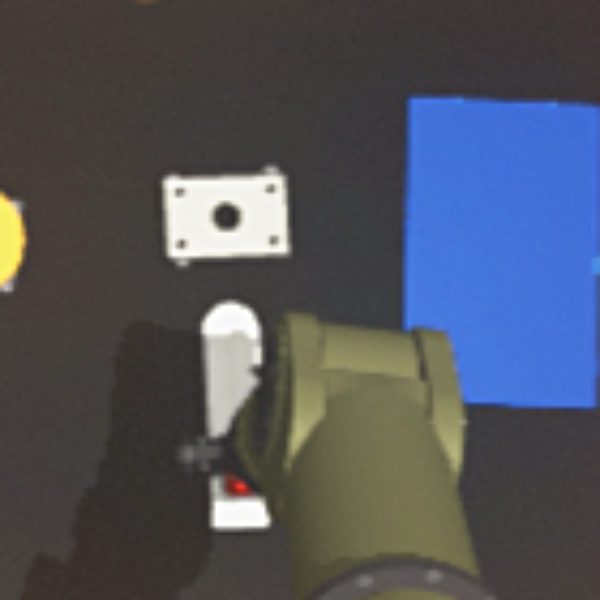

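Aligned and level: the blade tip at crop (233,310) points at the middle of the channel, and the blade top at z=78 mm is below the plate underside at 84 mm. Now I'll insert and lift.

Run:
```python
from plan import *
pr=lambda:(lambda s:print(round(s["time"],2),np.round(s["tcp_pos"],4),round(s["width"],4),np.round(s["contact_force"],2),np.round(s["wrist_torque"],2)))(get_state())
a=at(P,-.150);b=at(P,-.046)
o=qp(P[2],UP)
ctrl.movel(tcp(a,.0715),max_speed=.05)
ctrl.movel(tcp(at(P,-.10),.0715),max_speed=.06);pr()
ctrl.movel(tcp(b,.0715),max_speed=.06);pr()
for n in("scene","top"):
    p,d=vision.grab_frame(n); cv2.imwrite(f"pics/{n}3.png",p)
    if n=="scene": A=cv2.resize(p[180:320,200:340],(400,400))
    else: B=cv2.resize(p[90:190,300:400],(400,400))
cv2.imwrite("pics/crop3.png",np.hstack([A,B]))
```

```text
11.05 [ 0.4936 -0.1131  0.0927] 0.0141 [-0.15  0.46 -2.3 ] [-0.03  0.06  0.01]
12.1 [ 0.5476 -0.1107  0.0927] 0.0143 [-0.39 -0.15 -1.58] [0.04 0.08 0.04]
```

View pics/crop3.png

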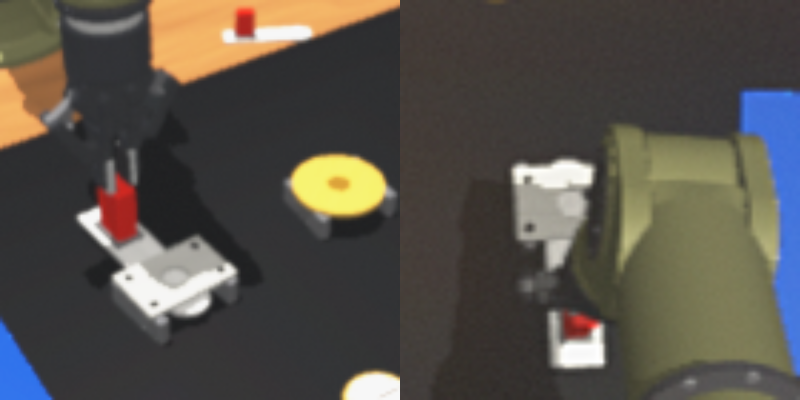

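The blade is through under the plate, with its tip showing at left crop (195,303), centred between the bars. No contact force registered and the plate hasn't moved. Lifting slowly.

Run:
```python
from plan import *
pr=lambda:(lambda s:print(round(s["time"],2),np.round(s["tcp_pos"],4),round(s["width"],4),np.round(s["contact_force"],2),np.round(s["wrist_torque"],2)))(get_state())
b=at(P,-.046)
ctrl.movel(tcp(b,.092),max_speed=.02);pr()
ctrl.movel(tcp(b,.135),max_speed=.04);ctrl.pause(.3);pr()
from fit import *
for n in("scene","top"):
    p,X,t=lp(n); cv2.imwrite(f"pics/{n}4.png",p)
    loc=(X[:,:2]-t[:2])@rz(P[2]); k=(abs(loc[:,1])<.06)&(loc[:,0]>.055)&(loc[:,0]<.14)&(X[:,2]>.12)&(X[:,2]<.155)
    A_=np.c_[loc[k],np.ones(k.sum())]; co=np.linalg.lstsq(A_,X[k,2],rcond=None)[0]
    print(n,k.sum(),co,np.median(X[k],0),loc[k].min(0),loc[k].max(0))
    if n=="scene": A=cv2.resize(p[150:320,180:350],(400,400))
    else: B=cv2.resize(p[90:190,300:400],(400,400))
cv2.imwrite("pics/crop4.png",np.hstack([A,B]))
```

```text
13.38 [ 0.548  -0.1107  0.1132] 0.0127 [ 0.43  0.16 -3.19] [-0.04  0.18 -0.01]
14.9 [ 0.548  -0.1106  0.1562] 0.0 [-0.49  0.95  0.07] [ 0.04  0.08 -0.02]
  return _methods._mean(a, axis=axis, dtype=dtype,
  ret = um.true_divide(
Traceback (most recent call last):
ValueError: zero-size array to reduction operation minimum which has no identity
```

The width went to 0, so the grip slipped off. Looking at it.

Run:
```python
from h import *
for n in("scene","top"):
    p,d=vision.grab_frame(n); cv2.imwrite(f"pics/{n}5.png",p)
    if n=="scene": A=cv2.resize(p[150:320,180:350],(400,400))
    else: B=cv2.resize(p[90:190,300:400],(400,400))
cv2.imwrite("pics/crop5.png",np.hstack([A,B])); print(get_state()["time"])
```

```text
15.05
```

View pics/crop5.png

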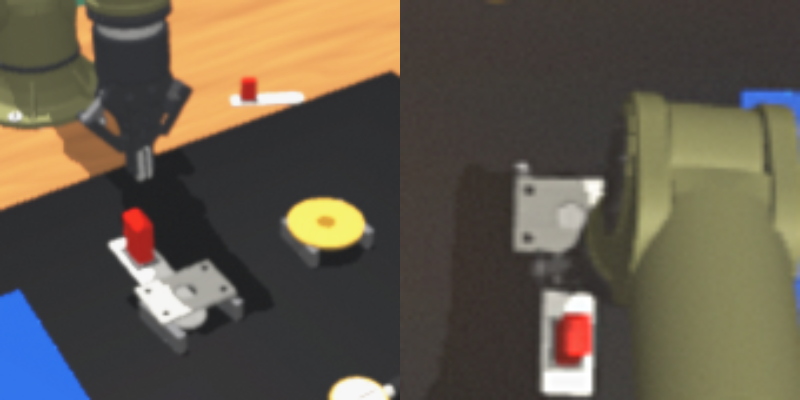

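Run:
```python
from plan import *
s=get_state();t=np.array(s["tcp_pos"]);print(t,s["eef_rot"],ctrl.pinch_z,s["width"])
p=cv2.imread("pics/scene5.png")
R=Rot.from_quat(np.r_[s["eef_rot"][1:],s["eef_rot"][0]]).as_matrix()
pts=[t+R@[0,0,z] for z in(0,-.0187,-.0727)]
px=proj("scene",pts);print(px)
x0,y0,w=180,150,120;c=cv2.resize(p[y0:y0+w,x0:x0+w],(600,600),interpolation=cv2.INTER_CUBIC)
for (u,v),col in zip(px,[(0,255,0),(255,0,255),(0,255,255)]): cv2.circle(c,(int((u-x0+.5)*5),int((v-y0+.5)*5)),3,col,-1)
cv2.imwrite("pics/crop6.png",c)
```

```text
[ 0.54809207 -0.11067653  0.15625571] [ 1.30703633e-02 -2.18233152e-02  9.99676363e-01  2.80621501e-04] -0.0187 -0.00010476902916163983
[[240.1136782  236.42680183]
 [239.65931324 230.393425  ]
 [238.29865436 212.2522674 ]]
```

View pics/crop6.png

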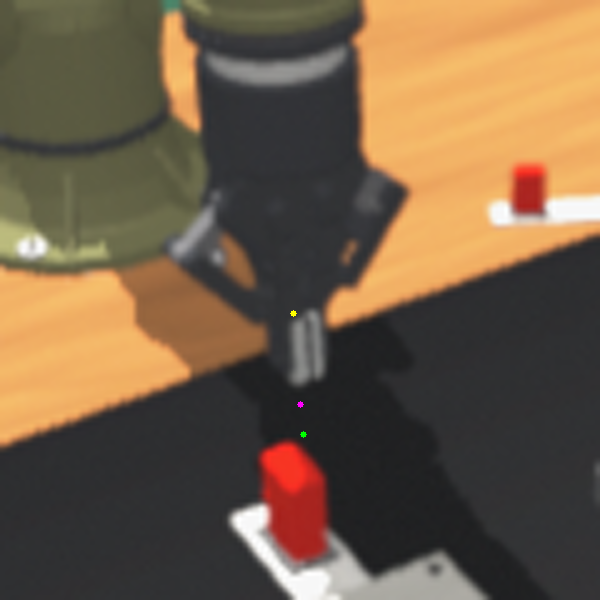

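The shut fingertips show at crop (308,383), about 30 mm above the projected TCP at (303,434). So the real fingertips sit higher than reported, and I only held the top of the block. I'll verify that with depth.

Run:
```python
from plan import *
n="scene"
p,d=vision.grab_frame(n); t=np.array(get_state()["tcp_pos"]); i=vision.camera_info(n)
v,u=np.nonzero(d>0); z=d[v,u]
un=cv2.undistortPoints(np.c_[u,v].astype(float).reshape(-1,1,2),i["mtx"],i["dist_coeffs"]).reshape(-1,2)
X=(np.c_[un*z[:,None],z]-i["t"])@i["R"]
k=(np.linalg.norm(X[:,:2]-t[:2],axis=1)<.03)&(X[:,2]>.13)
print(k.sum()); Y=X[k]
for a in np.arange(.13,.3,.01):
    m=(Y[:,2]>=a)&(Y[:,2]<a+.01)
    if m.any(): print(round(a,2),m.sum(),(Y[m].mean(0)-t).round(3),np.ptp(Y[m],axis=0).round(3))
# blocks and plate
for nm,c in(("red",red(p)),):
    m=c[v,u]&(np.linalg.norm(X[:,:2]-t[:2],axis=1)<.06); print(nm,m.sum(),X[m].min(0),X[m].max(0),X[m].mean(0))
```

```text
1725
0.19 12 [0.009 0.    0.041] [0.01  0.018 0.007]
0.2 40 [ 0.007 -0.003  0.049] [0.019 0.028 0.01 ]
0.21 42 [ 0.007 -0.003  0.059] [0.019 0.028 0.009]
0.22 42 [ 0.007 -0.002  0.068] [0.019 0.028 0.009]
0.23 43 [ 0.009 -0.001  0.08 ] [0.023 0.052 0.01 ]
0.24 96 [ 0.007 -0.     0.089] [0.025 0.056 0.01 ]
0.25 46 [ 0.006 -0.002  0.099] [0.034 0.055 0.01 ]
0.26 56 [ 0.012 -0.002  0.108] [0.028 0.037 0.009]
0.27 67 [ 0.012 -0.003  0.119] [0.02  0.056 0.01 ]
0.28 71 [ 0.012 -0.002  0.129] [0.014 0.057 0.01 ]
0.29 96 [ 0.012 -0.002  0.139] [0.014 0.056 0.01 ]
red 288 [ 0.49951545 -0.15016962  0.05959425] [ 0.57542531 -0.05090448  0.40294539] [ 0.53620845 -0.10401011  0.12947327]
```

Depth puts the shut fingertips at z≈0.192 while the TCP reports 0.156. The tool frame is about 33 mm too long, so I only had about 6 mm of grip. I'll back off, remeasure the lifter and plate, and regrasp deeper.

Run:
```python
from plan import *
t=get_state()["tcp_pos"]
ctrl.movel([t[0],t[1],.22],max_speed=.15)
ctrl.movep([.42,.15,.25],q(0)); ctrl.ungrasp()
V={}
for n in("scene","top"):
    p,d=vision.grab_frame(n); cv2.imwrite(f"pics/{n}7.png",p);V[n]=p;np.save(f"pics/{n}7.npy",d)
    # scene depth of fingertips open
    if n=="scene": A=cv2.resize(p[190:310,200:320],(400,400),interpolation=cv2.INTER_CUBIC)
    else: B=cv2.resize(p[100:200,300:400],(400,400),interpolation=cv2.INTER_CUBIC)
cv2.imwrite("pics/crop7.png",np.hstack([A,B])); s=get_state();print(s["time"],s["tcp_pos"],s["width"],s["contact_force"])
for vs in(["top"],["scene"],["top","scene"]):
    p,e=fit({n:V[n] for n in vs},PL,np.array([.637,-.107,.04]),.089,gray,None); print(vs,np.round(p[:2]*1000,1),np.degrees(p[2]),e)
```

```text
17.6833 [0.41996737 0.15002597 0.25001503] 0.08535350687540388 [ 0.00130836 -0.40942248 -0.77069766]
['top'] [ 627.3 -106.3] -1.522292021607898 0.16309993909972392
['scene'] [ 627.1 -106.6] -2.7669530678604897 0.34273708081457116
['top', 'scene'] [ 627.3 -106.8] -2.0645279406804726 0.5077816357892034
```

View pics/crop7.png

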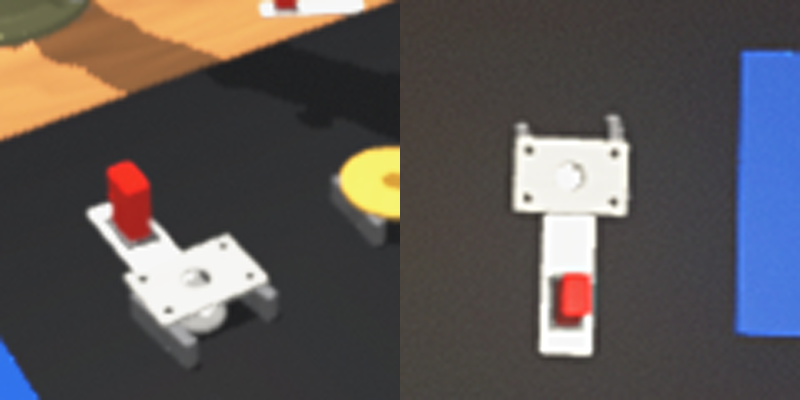

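Run:
```python
from plan import *
PP=np.array([.6273,-.1065,-.03])
big=np.array([[.06,.06],[-.033,.06],[-.033,-.06],[.06,-.06]])
for n in("top","scene"):
    p=cv2.imread(f"pics/{n}7.png");d=np.load(f"pics/{n}7.npy")
    w=big@rz(PP[2]).T+PP[:2]; pm=np.zeros(p.shape[:2],np.uint8)
    for z in(.06,.09): cv2.fillPoly(pm,[np.round(proj(n,np.c_[w,np.full(4,z)])).astype(int)],1)
    # red top shape parallax: ignore red
    po,e=fit({n:p},LIFT,np.array([.583,-.108,-.03]),.064,gray,lambda i:red(i)|(pm>0)); print(n,np.round(po[:2]*1000,1),np.degrees(po[2]),e)
    i=vision.camera_info(n); v,u=np.nonzero((d>0)&(p.min(2)>110)); z=d[v,u]
    un=cv2.undistortPoints(np.c_[u,v].astype(float).reshape(-1,1,2),i["mtx"],i["dist_coeffs"]).reshape(-1,2)
    X=(np.c_[un*z[:,None],z]-i["t"])@i["R"]; loc=(X[:,:2]-[.583,-.108])@rz(-.03)
    k=(abs(loc[:,1])<.025)&(loc[:,0]>-.09)&(loc[:,0]<.0)&(X[:,2]<.08)&(X[:,2]>.055)
    A=np.c_[loc[k],np.ones(k.sum())];co=np.linalg.lstsq(A,X[k,2],rcond=None)[0];print(k.sum(),co,loc[k].min(0),loc[k].max(0))
    k=(abs(loc[:,1])<.055)&(loc[:,0]>.01)&(loc[:,0]<.085)&(X[:,2]<.11)&(X[:,2]>.08)
    A=np.c_[loc[k],np.ones(k.sum())];co=np.linalg.lstsq(A,X[k,2],rcond=None)[0];print("plate",k.sum(),co,loc[k].min(0),loc[k].max(0),X[k].mean(0))
    r=red(p)[v*0+0,u*0] if 0 else None
    vv,uu=np.nonzero((d>0)&red(p)); zz=d[vv,uu]; un=cv2.undistortPoints(np.c_[uu,vv].astype(float).reshape(-1,1,2),i["mtx"],i["dist_coeffs"]).reshape(-1,2)
    X=(np.c_[un*zz[:,None],zz]-i["t"])@i["R"]; k=(np.linalg.norm(X[:,:2]-[.54,-.107],axis=1)<.05)
    print("red top",X[k][X[k][:,2]>.112].mean(0),X[k].max(0), X[k].min(0))
# finger tip check, open
n="scene";d=np.load("pics/scene7.npy");i=vision.camera_info(n);v,u=np.nonzero(d>0);z=d[v,u];un=cv2.undistortPoints(np.c_[u,v].astype(float).reshape(-1,1,2),i["mtx"],i["dist_coeffs"]).reshape(-1,2)
X=(np.c_[un*z[:,None],z]-i["t"])@i["R"];t=np.array([.42,.15,.25]);k=(abs(X[:,0]-.42)<.03)&(abs(X[:,1]-.15)<.07)&(X[:,2]>.2);print("open tips min z",np.sort(X[k][:,2])[:8],X[k][:,1].min()-.15,X[k][:,1].max()-.15)
```

```text
top [ 566.3 -106.2] -2.0712631729234987 0.10920022621526179
242 [-0.01849565 -0.03963252  0.06315131] [-0.08922904 -0.02217199] [-6.31548395e-06  2.26248586e-02]
plate 495 [-0.03171821  0.00415596  0.09075291] [ 0.01304569 -0.04262449] [0.08472807 0.04757573] [ 0.6282504  -0.1071332   0.08932836]
red top [ 0.52461519 -0.1054914   0.11969248] [ 0.54856271 -0.09417981  0.12654585] [ 0.50674472 -0.11625786  0.06135693]
scene [ 566.  -106.6] 0.8901931587906123 0.12383070652673707
200 [-0.02227683  0.06120563  0.06407882] [-0.08935269 -0.0232763 ] [-0.0116016   0.02413624]
plate 668 [-0.03136691  0.00597384  0.09022417] [ 0.01227163 -0.04410815] [0.08464743 0.04982069] [ 0.63006348 -0.10832631  0.08875478]
red top [ 0.5285407  -0.10653795  0.11888586] [ 0.54426295 -0.07791359  0.12328968] [ 0.50177749 -0.11680283  0.06034602]
open tips min z [0.29935309 0.30039978 0.30054038 0.30099606 0.30126582 0.30126883
 0.30165832 0.30223006] -0.06996803472061516 0.06998671250888264
```

Remeasured: the lifter lies flat on the granite at (566,-106) mm, yaw about -2°. The plate is at (627,-106.5) on its bars. I'll regrasp about 35 mm deeper.

```bash
cat >> plan.py <<'E'
GZ=.036+ctrl.pinch_z-.035
L=np.array([.566,-.1063,np.radians(-1.8)]);P=np.array([.6273,-.1066,np.radians(-2)])
pr=lambda:(lambda s:print(round(s["time"],2),np.round(s["tcp_pos"],4),round(s["width"],4),np.round(s["contact_force"],2),np.round(s["wrist_torque"],2)))(get_state())
E
python3 - <<'E'
from plan import *
print(tcp(L,.06),ctrl.ik(tcp(L,.06),q(L[2])))
ctrl.movep(tcp(L,.16),q(L[2]));pr()
ctrl.movel(tcp(L,.08),max_speed=.08);pr()
ctrl.movel(tcp(L,.06),max_speed=.04);pr()
ctrl.close_gripper(force=110);pr()
n="scene";p,d=vision.grab_frame(n);cv2.imwrite("pics/crop8.png",cv2.resize(p[170:310,180:320],(600,600),interpolation=cv2.INTER_CUBIC))
E
```

```text
[np.float64(0.521022204783542), np.float64(-0.10488651584148423), 0.04229999999999999] [ 0.2065361   0.53784176 -0.08031157  1.94081039  0.06661525  0.66543793
  1.62447251]
18.82 [ 0.5213 -0.1031  0.1428] 0.0855 [-0.    0.23  0.07] [ 0.06 -0.04 -0.05]
19.97 [ 0.5214 -0.1049  0.0627] 0.0855 [ 0.97 -0.03  0.38] [-0.04  0.05 -0.03]
20.62 [ 0.521  -0.1049  0.0422] 0.0851 [0.27 0.11 0.32] [-0.01 -0.05 -0.06]
21.23 [ 0.5213 -0.105   0.0427] 0.0207 [-0.89 -0.79  4.38] [ 0.01  0.18 -0.04]
```

View pics/crop8.png

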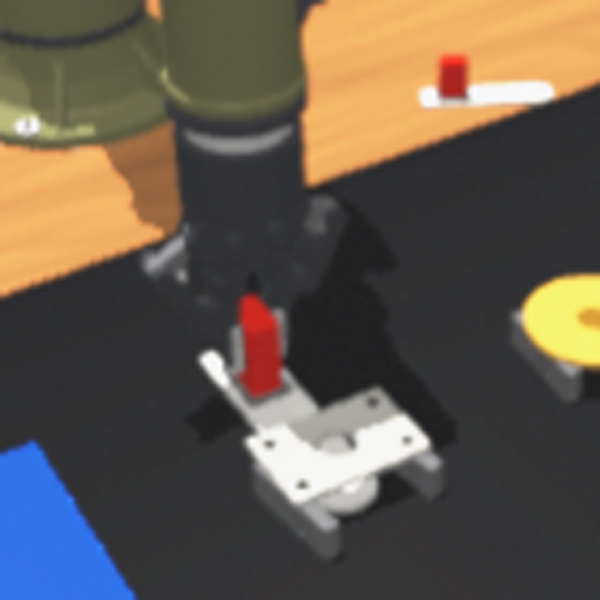

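The grip is now proper: width 20.7 mm, with the pads well down on the block at crop (260,340). Next I'll raise 8 mm, advance about 14 mm and lift slowly.

Run:
```python
from plan import *
ctrl.movel(tcp(L,.069),max_speed=.03);pr()
c=at(L,.014)
ctrl.movel(tcp(c,.069),max_speed=.03);pr()
ctrl.movel(tcp(c,.092),max_speed=.02);ctrl.pause(.1);pr()
def look(k,zz):
    for n in("scene","top"):
        p,X,t=lp(n); cv2.imwrite(f"pics/{n}{k}.png",p)
        loc=(X[:,:2]-t[:2])@rz(L[2])
        m=(abs(loc[:,1])<.06)&(loc[:,0]>.05)&(loc[:,0]<.14)&(abs(X[:,2]-zz-.009)<.015)
        if m.sum()>20:
            A_=np.c_[loc[m],np.ones(m.sum())]; print(n,m.sum(),np.linalg.lstsq(A_,X[m,2],rcond=None)[0].round(3),X[m].mean(0).round(3),loc[m].min(0).round(3),loc[m].max(0).round(3))
        if n=="scene": A=cv2.resize(p[150:310,180:340],(400,400))
        else: B=cv2.resize(p[90:190,300:400],(400,400))
    cv2.imwrite(f"pics/crop{k}.png",np.hstack([A,B]))
look(9,.092)
```

```text
21.73 [ 0.521  -0.1049  0.0514] 0.0209 [ 0.46 -0.62 -1.13] [-0.   -0.02  0.01]
22.34 [ 0.5349 -0.1053  0.0511] 0.0209 [ 0.13  1.03 -1.18] [-0.04  0.04  0.08]
23.74 [ 0.5349 -0.1053  0.0742] 0.0208 [ 0.5  -0.01 -3.22] [-0.03  0.2  -0.02]
scene 722 [-0.035  0.007  0.103] [ 0.63  -0.108  0.1  ] [ 0.05  -0.043] [0.134 0.049]
top 275 [-0.043  0.019  0.103] [ 0.63  -0.086  0.099] [ 0.05  -0.005] [0.134 0.047]
```

View pics/crop9.png

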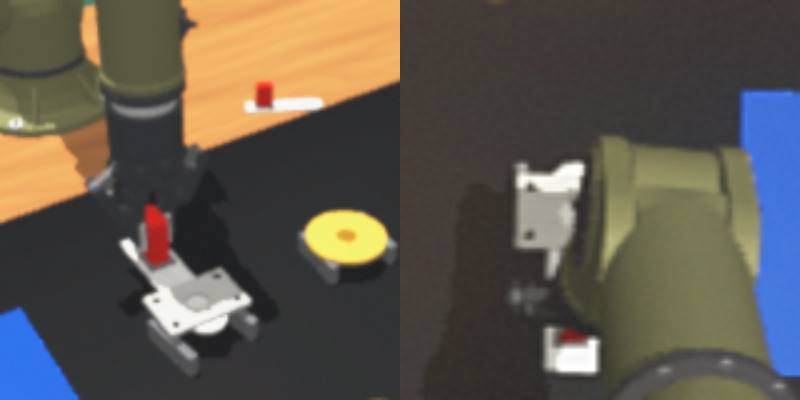

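The plate is up on the blade and level, with the extra load felt (-3.2 N) and the width steady. Lifting to height and carrying over the mat.

Run:
```python
from plan import *
c=at(L,.014)
ctrl.movel(tcp(c,.135),max_speed=.05);ctrl.pause(.35);pr()
ctrl.movel(tcp(M,.135),qp(M[2],0),max_speed=.06);ctrl.pause(.2);pr();print(tcp(M,.135))
for n in("scene","top"):
    p,X,t=lp(n); cv2.imwrite(f"pics/{n}10.png",p)
    loc=(X[:,:2]-t[:2])@rz(M[2])
    m=(abs(loc[:,1])<.06)&(loc[:,0]>-.05)&(loc[:,0]<.14)&(X[:,2]>.12)&(X[:,2]<.16)
    A_=np.c_[loc[m],np.ones(m.sum())]; print(n,m.sum(),np.linalg.lstsq(A_,X[m,2],rcond=None)[0].round(3),X[m].mean(0).round(3),loc[m].min(0).round(3),loc[m].max(0).round(3))
    if n=="scene": A=cv2.resize(p[190:370,100:280],(400,400))
    else: B=cv2.resize(p[90:210,350:470],(400,400))
cv2.imwrite(f"pics/crop10.png",np.hstack([A,B]))
```

```text
25.2 [ 0.535  -0.1053  0.1171] 0.0211 [-0.19  0.28 -2.97] [-0.01  0.2  -0.03]
29.21 [ 0.5732 -0.3216  0.1173] 0.0211 [ 1.09 -0.69 -3.36] [ 0.02  0.16 -0.05]
[np.float64(0.5732394726455513), np.float64(-0.32161559558218605), 0.1173]
scene 1342 [0.017 0.009 0.14 ] [ 0.655 -0.325  0.141] [-0.032 -0.043] [0.134 0.047]
top 667 [0.025 0.016 0.14 ] [ 0.646 -0.32   0.142] [-0.036 -0.042] [0.135 0.048]
```

View pics/crop10.png

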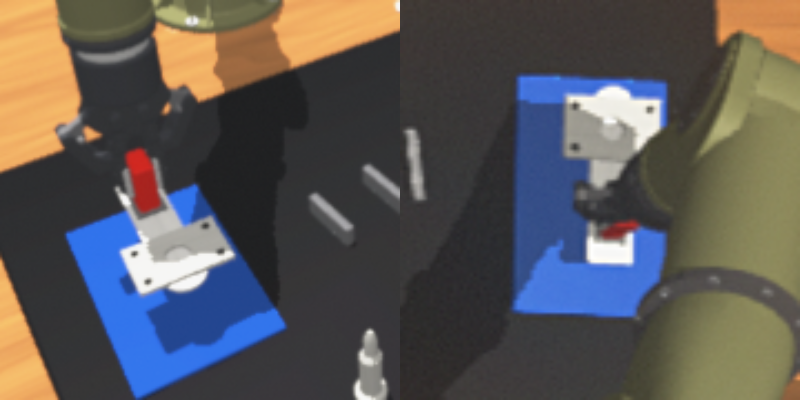

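Over the mat, the top crop shows the lifter lengthwise on the blue with its tip at (613,90), and the plate flat on the blade. Lowering gently with a force check.

Run:
```python
from plan import *
m=at(M,-.003)
ctrl.movel(tcp(m,.076),max_speed=.04);pr()
ctrl.movel(tcp(m,.069),max_speed=.02);ctrl.pause(.2);pr()
z=.069
for k in range(8):
    z-=.001; ctrl.movel(tcp(m,z),max_speed=.01);ctrl.pause(.1);pr()
    if get_state()["contact_force"][2]>3: break
print(z)
n="scene";p,d=vision.grab_frame(n);cv2.imwrite("pics/crop11.png",cv2.resize(p[210:370,110:270],(600,600),interpolation=cv2.INTER_CUBIC))
```

```text
30.93 [ 0.5705 -0.3216  0.0586] 0.0208 [ 1.27  0.72 -3.26] [ 0.04  0.15 -0.  ]
31.63 [ 0.5704 -0.3215  0.0514] 0.0211 [ 0.06  0.37 -3.26] [ 0.01  0.21 -0.01]
31.98 [ 0.5702 -0.3215  0.0503] 0.0206 [ 0.14 -0.3  -3.18] [0.06 0.19 0.04]
32.33 [ 0.5702 -0.3215  0.0493] 0.0206 [-0.01 -0.24 -3.41] [ 0.05  0.21 -0.01]
32.68 [ 0.5704 -0.3216  0.0487] 0.0209 [-1.11  1.23  2.82] [0.22 0.34 0.04]
33.03 [ 0.5705 -0.3217  0.0487] 0.0206 [-3.78  3.17  9.25] [0.46 0.85 0.02]
0.065
```

View pics/crop11.png

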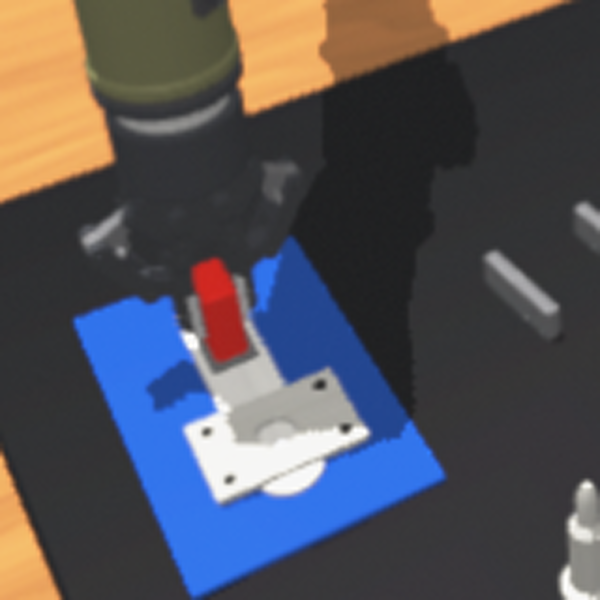

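The lifter is down on the mat: the force rose from -3.4 N to +9 N at z≈0.066. Easing off, releasing and retreating.

Run:
```python
from plan import *
m=at(M,-.003)
ctrl.movel(tcp(m,.0662),max_speed=.01);ctrl.pause(.1);pr()
ctrl.ungrasp();pr()
ctrl.movel(tcp(m,.17),max_speed=.08);pr()
ctrl.movep([.42,.15,.25],q(0));ctrl.pause(.2)
V={}
for n in("scene","top"):
    p,X,t=lp(n);V[n]=p
    cv2.imwrite(f"pics/{n}12.png",p)
    if n=="scene": A=cv2.resize(p[210:370,110:270],(400,400))
    else: B=cv2.resize(p[90:210,350:470],(400,400))
    loc=(X[:,:2]-M[:2])@rz(M[2])
    for a,b,lo,hi in((-.1,.01,.06,.08),(.02,.076,.07,.09)):
        k=(abs(loc[:,1])<.055)&(loc[:,0]>a)&(loc[:,0]<b)&(X[:,2]>lo)&(X[:,2]<hi)
        A_=np.c_[loc[k],np.ones(k.sum())];print(n,k.sum(),np.linalg.lstsq(A_,X[k,2],rcond=None)[0].round(3),loc[k].mean(0).round(3),loc[k].min(0).round(3),loc[k].max(0).round(3))
    print([(round(r["p"],2),np.round(rect(n,r["mask"],.089)[0],1)) for r in models.masks_of(n,"brass_disc")])
    po,e=fit({n:p},PL,np.array([.663,-.325,-.05]),.075,gray,None);print(n,"plate",po,(rz(M[2]).T@(po[:2]-M[:2])).round(4),e)
cv2.imwrite(f"pics/crop12.png",np.hstack([A,B]));pr()
```

```text
33.45 [ 0.5703 -0.3215  0.0487] 0.0209 [-1.55  0.39  4.46] [ 0.22  0.34 -0.01]
34.09 [ 0.5702 -0.3215  0.0485] 0.0854 [ 0.03  0.68 -0.24] [-0.    0.02 -0.05]
35.54 [ 0.5699 -0.3213  0.1517] 0.0858 [ 0.01 -0.29  0.16] [ 0.01  0.06 -0.01]
scene 390 [-0.007  0.004  0.069] [-0.026 -0.002] [-0.091 -0.042] [0.009 0.05 ]
scene 801 [-0.006  0.007  0.074] [0.049 0.001] [ 0.02  -0.043] [0.075 0.047]
[(0.56, array([623.1,  91.9]))]
scene plate [ 0.66144118 -0.32353887 -0.05776452] [0.0432 0.0018] 0.45003415338258373
top 259 [ 0.004 -0.02   0.07 ] [-0.037  0.004] [-0.085 -0.023] [0.01  0.024]
top 409 [-0.013  0.002  0.076] [0.048 0.002] [ 0.02  -0.045] [0.076 0.049]
[(0.94, array([621.3,  89.6]))]
top plate [ 0.66375576 -0.3239565  -0.05624878] [0.0455 0.0015] 0.3920925335524874
37.77 [0.4201 0.1498 0.2499] 0.0854 [ 0.65  0.34 -0.08] [-0.    0.01  0.  ]
```

View pics/crop12.png

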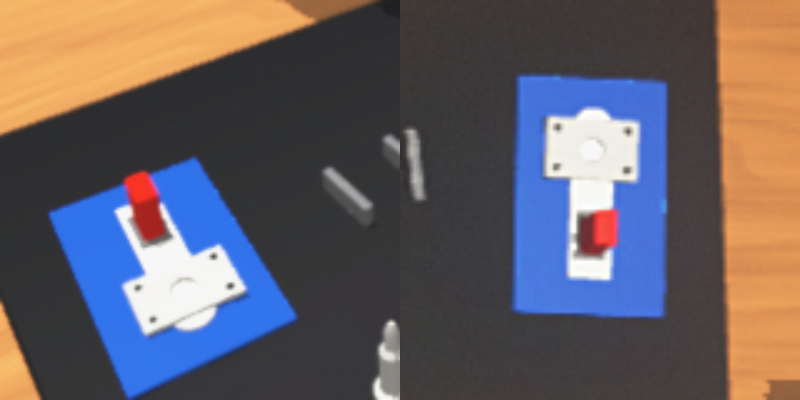

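The released lifter lies lengthwise and centred on the mat, at top crop (590,200). The plate is flat on the blade at (592,148), about 45 mm ahead of the lifter's centre, and the disc is unmoved. Handing in.

```bash
python3 -c "
from station import ticket,get_state
print(ticket.close_job(),get_state()['time'])"
```

```text
the job is handed in; nothing more can be done
the job is handed in; nothing more can be done
```

The job is handed in at about 38 s of the 64 s allowed; no verdict is reported. The die plate is lying on the lifter's blade in the middle of the blue mat.

**What happened:**
- **First lift:** it failed. I had hold of only about 6 mm of the red grip, because the real fingertips sit about 35 mm above where the reported TCP puts them. The lifter slipped off just as it took the plate's weight and dropped back between the bars. The plate ended up about 12 mm nearer the robot, still on its bars.
- **Early warning missed:** the first grasp read 14 mm on a 22 mm block. I noted it but carried on.
- **Second lift:** I measured the offset from the depth image, regrasped deeper (20.7 mm), and moved forward 14 mm. Then I lifted the plate about 55 mm, carried it over, set it down on the mat and let go.

**Last checks, both cameras:**
- **Lifter:** flat and centred on the mat within a few mm, lengthwise.
- **Die plate:** about 45 mm ahead of the mat centre, which is close to the lifter's own centre, and about 2 mm off the centre line. It is level within 1°.
- **Brass disc:** within about 3 mm of its start position, which is about measurement noise.
- **Gripper:** clear of everything. I saw no sign of it touching the plate, though nothing measures that contact directly.

The cameras disagreed on a few things: about 2 mm on the plate's position and, before the regrasp, about 3° on the lifter's yaw. Both are well inside the tolerances.

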